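Assemble the soil sieve set by the microscope

ROBOT

A 6-joint arm with a two-finger parallel gripper is mounted at the origin on the work surface. World frame = base frame: x ahead of the robot, y to its left, z up, the work surface at z = 0. Lengths are in m, angles in rad, forces in N, time in s.
With the tool pointing down it reaches from about 0.35 to 0.975 m from the base axis. Payload 4.9 kg.
Tool frame: the origin (TCP) lies midway between the tips of the shut fingers; the grasp point (between the pads) lies 19 mm behind it; z points along the fingers, y is the line along which they close (so a half turn about z gives the same grasp; the last joint's range is limited). The gripper opens to 85 mm and grips with 20 to 120 N. Pads are 22 mm wide; open, the fingers measure 114 mm over their backs; the gripper's body (76 mm by 85 mm) begins 54 mm behind the grasp point. The pads swing forward as they close: fully open they stand 13 mm farther back than shut.
Start: joints at [1.224, 0.053, 1.613, -0, 1.476, -0.119], TCP at [0.141, 0.609, 0.231] pointing down, gripper open.
Joint ranges: [-3.01, 3.01], [-1.01, 2.22], [0.06, 2.58], [-1.02, 4.17], [0.09, 2.62], [-3.14, 3.14]. Speed limits (rad/s): [2.57, 2.57, 3.14, 3.14, 3.14, 3.14].

INTERFACE

Orientations are given as a rotation vector (axis times angle).
In Python, from station import ctrl, optics, job gives the robot as it stands.
- The arm moves only by the shell command python3 -m jog 'ROWS' [OPENING] [FORCE]. ROWS is JSON, a list of rows, each a list of 2 entries, a list of its own where there are three numbers: the shift along the tool's x, y, z in m, then the turn, a rotation vector about the tool's x, y, z in rad. A call has 1 to 5 rows; each row is the pose to reach, as a shift and turn from the pose commanded when the call began, along the tool's axes at that moment; what a row does not reach only later rows make up. A row lasts 1/10 s, in which the tool goes at most 50 mm and 8.59 degrees, less where a joint would pass 70% of its speed; a pose out of reach is approached as far as the arm can. A call with a gripper value outside its range is refused whole. OPENING is the opening, from 0 (shut) to 1 (fully open), set as the call begins (- or left out, the last holds). The fingers move at their own pace and stop on an object; FORCE is the grip in N (left out, the last holds). Time passes only in rows, so rows that repeat a pose let the fingers close. It gives the time, the measured TCP pose, the force, the opening and the grip force at its end, in the units of the state.
- ctrl.get_obs(): the state, without advancing time (a new reading comes with each control period).
- optics.get_image(name): name is "scene" or "top" or "wrist"; returns a dict with "image" (400x640x3 uint8, blue, green, red), "fx", "fy", "cx", "cy" (pixels), "rvec" (rotation vector, rad) and "tvec" (3), from world to camera coordinates, as OpenCV has them; the wrist camera has in their place "mount" (4x4, takes a point from camera to tool coordinates, whose origin is the TCP and whose axes are the flange's). Camera axes: x right, y down, z forward; pixel columns grow to the right and rows downward; lengths in m; the calibration is good to about 2 mm. The wrist camera is an equidistant fisheye: a pixel r from the principal point sees the ray r / f radians off the axis. A picture is of the moment at which its call begins: read the wrist's pose just before it. There is no depth.
- job.finish_job(): hands the job in; it is judged then, once.
The state is a dict: "t": time; "q": joint angles; "dq": joint speeds; "effort": joint torques, N m; "tool_pos": TCP position; "tool_rot": TCP orientation; "contact_force": force on the tool from outside, world axes, zero at the start; "wrist_torque": the same for the moment, N m; "opening": finger opening in m; "grip_force": force on a finger pad.
Only numpy, scipy, OpenCV 4.12 (cv2) and the standard library are available. Lean on these libraries where they do the work, as an engineer would, in place of code of your own. Each camera call takes 0.05 s, during which the arm holds its last target. There are 200 camera calls.

TASK

Put the small soil sieve set together on its round wooden stand, one piece at a time from the bottom up: first the pan with the solid floor, then the fine sieve, then the coarse sieve, and last the lid with the knob. Each piece must sit upright and fully home in the one below, and be let go before the next is fetched. Leave the jar, the glass dish and the slide box where they are.

Things in the scene. Friction and masses are not known exactly. Their poses are not given: they have to be found in the camera images.
- pan_mid (a point): Collecting pan: a short open cup with a plain solid metal floor. 38 mm tall in all: foot 8 mm, then a straight tube 30 mm tall, 60 to 63 mm outside and 54 mm inside across, open at the top. Bright metal, round, upright on its foot, which is 44 mm across at its bottom and 48 mm at its top. The point is on its axis half-way up, 19 mm above its underside. z is its axis, up.
- fine_mid (a point): Fine sieve: an open cup whose floor is a close wire mesh (wires 4 mm apart) set 12 mm below the rim. 44 mm tall in all: foot 8 mm, then a straight tube 36 mm tall, 60 to 63 mm outside and 54 mm inside across. Bright metal, round, upright on its foot, which is 44 mm across at its bottom and 48 mm at its top. The point is on its axis half-way up, 22 mm above its underside. z is its axis, up.
- coarse_mid (a point): Coarse sieve: the tallest open cup, whose floor is a wide wire mesh (openings 13 mm wide) set 12 mm below the rim. 58 mm tall in all: foot 8 mm, then a straight tube 50 mm tall, 60 to 63 mm outside and 54 mm inside across. Bright metal, round, upright on its foot, which is 44 mm across at its bottom and 48 mm at its top. The point is on its axis half-way up, 29 mm above its underside. z is its axis, up.
- lid_knob (a point): Lid: a flat metal disc 60 mm across and 6 mm thick over the 8 mm foot, with an upright black cylindrical knob on top, 22 mm across and 32 mm tall; 46 mm tall in all. Bright metal, round, upright on its foot, which is 44 mm across at its bottom and 48 mm at its top. The point is on the axis in the upper part of the knob, 36 mm above the lid's underside and 10 mm below the knob's top; the knob is the place to grasp. z is its axis, up.
- stand_ring (a point): Stand: a fixed round wooden base 100 mm across and 10 mm thick carrying an upright grey plastic ring 10 mm tall, 60 mm outside and 54 mm inside across. The point is the centre of the ring's top edge, 20 mm above the table. Every piece's foot drops with 3 mm of play all round into the ring or into the open top of the piece below, until the edge of its body, 8 mm above its underside, rests on the rim there.
- jar_mid (a point): Bystander: a closed amber glass jar with a white cap, 50 mm across, 66 mm tall; the point is its middle, 33 mm up. Leave it alone.
- dish_mid (a point): Bystander: a closed flat glass dish, 72 mm across and 16 mm tall; the point is its middle. Leave it alone.
- slidebox_mid (a point): Bystander: a closed light wooden box for microscope slides, 90 mm (x) by 180 mm (y), 39 mm tall; the point is its middle. Leave it alone.

How it is judged:
On the way, in this order (a step that is already met when the one before it is completed fails the run):
1. the pan is seated in the ring of the stand and let go (horizontal distance between pan_mid and stand_ring below 0.007 m and z of pan_mid in the frame of stand_ring between 0.008 and 0.014 m and angle between pan_mid's own z axis and vertical below 0.06 rad and contact force between the fingers and pan below 0.3 N), for 0.2 s.
2. the fine sieve is seated on the pan and let go (horizontal distance between fine_mid and pan_mid below 0.007 m and z of fine_mid in the frame of stand_ring between 0.041 and 0.047 m and angle between fine_mid's own z axis and vertical below 0.06 rad and contact force between the fingers and fine below 0.3 N), for 0.2 s.
3. the coarse sieve is seated on the fine sieve and let go (horizontal distance between coarse_mid and fine_mid below 0.007 m and z of coarse_mid in the frame of stand_ring between 0.084 and 0.09 m and angle between coarse_mid's own z axis and vertical below 0.06 rad and contact force between the fingers and coarse below 0.3 N), for 0.2 s.
4. the lid is seated on the coarse sieve and let go (horizontal distance between lid_knob and coarse_mid below 0.007 m and z of lid_knob in the frame of stand_ring between 0.141 and 0.147 m and angle between lid_knob's own z axis and vertical below 0.06 rad and contact force between the fingers and lid below 0.3 N), for 0.2 s.
At the end, for the whole second after the job is handed in: On the stand, bottom up: pan, fine sieve, coarse sieve, lid, at rest. Each axis is within 7 mm of that of the part below, tilt under 0.06 rad, and each point within 3 mm of its seated height above the ring point: pan 11, fine 44, coarse 87, lid 144 mm (horizontal distance between pan_mid and stand_ring below 0.007 m and z of pan_mid in the frame of stand_ring between 0.008 and 0.014 m and angle between each of pan_mid, fine_mid, coarse_mid, lid_knob's own z axis and vertical below 0.06 rad and linear speed of each of pan, fine, coarse, lid below 0.02 m/s and horizontal distance between fine_mid and pan_mid below 0.007 m and z of fine_mid in the frame of stand_ring between 0.041 and 0.047 m and horizontal distance between coarse_mid and fine_mid below 0.007 m and z of coarse_mid in the frame of stand_ring between 0.084 and 0.09 m and horizontal distance between lid_knob and coarse_mid below 0.007 m and z of lid_knob in the frame of stand_ring between 0.141 and 0.147 m); the robot touches nothing.
It fails at once if the jar is moved more than 25 mm (distance of jar_mid from where it was at the start of the episode above 0.025 m).
It fails at once if the glass dish is moved more than 25 mm (distance of dish_mid from where it was at the start of the episode above 0.025 m).
It fails at once if the slide box is moved more than 25 mm (distance of slidebox_mid from where it was at the start of the episode above 0.025 m).
It also fails if it takes over 104 s, if anything falls off the work surface, if the arm or the gripper's body presses on something with over 40 N, if the wrist force passes 120 N, or if a joint passes its speed limit or range.

## Working session

There is one attempt and no reset: what is moved stays moved. The work goes in short steps, Python scripts to look and compute and a shell command to move; the robot and the scene stay as the last step left them, time stands still between calls to the robot, and variables do not carry over. Pictures are saved under pics/ and viewed, at most 14 in all, crops included, and the job is handed in when it is done.

```bash
ls; mkdir -p pics
python3 - <<'E'
from station import ctrl, optics
import cv2
o=ctrl.get_obs(); print(o)
for n in ["scene","top"]:
    d=optics.get_image(n); cv2.imwrite(f"pics/{n}0.png",d["image"]); print(n,{k:v for k,v in d.items() if k!="image"})
E
```

```text
pics
{'t': 0.0, 'q': array([ 1.22398447e+00,  5.33766000e-02,  1.61427382e+00,  1.55742394e-05,
        1.47599825e+00, -1.18989580e-01]), 'dq': array([ 4.29885531e-04,  5.61086334e-04, -9.94551203e-05, -6.52921931e-05,
       -6.93302604e-04, -9.72531589e-04]), 'effort': array([-1.25504866e-03, -3.93685198e+01, -3.70174706e+01, -2.47762700e-04,
        7.05985483e-03, -1.35787369e-05]), 'tool_pos': array([0.14093936, 0.6082718 , 0.23006283]), 'tool_rot': array([-0.35703547, -3.12074416,  0.00313628]), 'contact_force': array([-0.97302493,  0.09160453, -0.21660873]), 'wrist_torque': array([-0.02978535, -0.00395496, -0.02444198]), 'grip_force': 0.0, 'opening': 0.0852383874322497}
scene {'fx': 375.7439830462157, 'fy': 375.7439830462157, 'cx': 318.976126359408, 'cy': 207.4914292468693, 'rvec': array([ 2.32380913,  0.86164868, -0.31629905]), 'tvec': array([-0.45776251, -0.26929758,  1.09546837])}
top {'fx': 422.73423465274783, 'fy': 422.73423465274783, 'cx': 320.101786445046, 'cy': 198.72412785897805, 'rvec': array([ 2.15051229, -2.20421561,  0.08454717]), 'tvec': array([0.00908356, 0.60725636, 1.03951398])}
```

View pics/scene0.png

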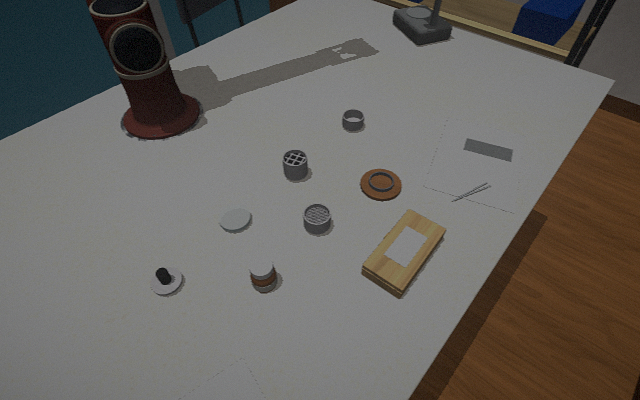

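View pics/top0.png

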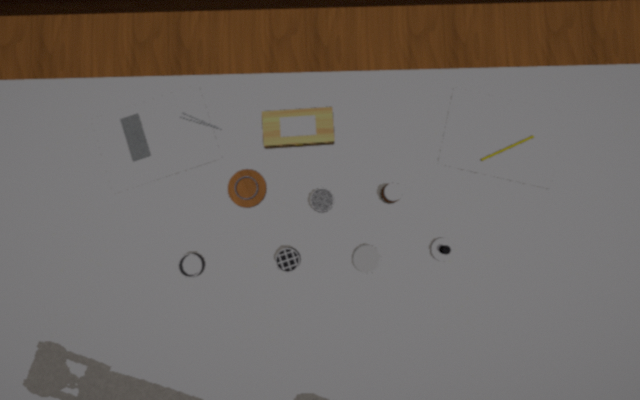

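The scene shows the stand at (381,183), the pan (353,120), the coarse sieve (295,165), the fine sieve (317,219) and the lid (167,281). In the top view these are at (247,188), (192,264), (287,259), (320,200) and (440,249). I'll enlarge the top view next.

```bash
cat > h.py <<'E'
from station import ctrl, optics
import cv2, numpy as np
from scipy.spatial.transform import Rotation as R
def cam(n):
    d=optics.get_image(n); return d, d["image"]
def ray_fixed(d,u,v):
    Rm=R.from_rotvec(d["rvec"]).as_matrix(); c=-Rm.T@d["tvec"]
    return c, Rm.T@np.array([(u-d["cx"])/d["fx"],(v-d["cy"])/d["fy"],1])
def ray_wrist(d,pos,rot,u,v):
    x,y=u-d["cx"],v-d["cy"]; r=np.hypot(x,y); th=r/d["fx"]
    k=np.sin(th)/r if r>0 else 0
    T=np.eye(4); T[:3,:3]=R.from_rotvec(rot).as_matrix(); T[:3,3]=pos
    M=T@d["mount"]; return M[:3,3], M[:3,:3]@np.array([x*k,y*k,np.cos(th)])
def at_z(cr,z):
    c,r=cr; return c+r*(z-c[2])/r[2]
def delta(target,obs):
    "tool-axes shift from measured TCP to world target"
    return R.from_rotvec(obs["tool_rot"]).inv().apply(np.asarray(target)-obs["tool_pos"])
E
python3 - <<'E'
from h import *
d,i=cam("top")
c=cv2.convertScaleAbs(i[165:285,170:460],alpha=1.3)
big=cv2.resize(c,None,fx=2.75,fy=2.75,interpolation=cv2.INTER_CUBIC)
cv2.imwrite("pics/topc.png",big)
for n,(u,v,z) in dict(pan=(192,264,.038),stand=(247.5,188,.02),fine=(320.5,200,.044),coarse=(287.5,259,.058),lidrim=(440,249,.014),lidknob=(445,250,.046),jar=(392,192,.066),dish=(366,258,.016)).items():
    print(n,at_z(ray_fixed(d,u,v),z).round(4))
print(R.from_rotvec(ctrl.get_obs()["tool_rot"]).as_matrix().round(3))
E
```

```text
pan [0.453 0.313 0.038]
stand [0.6396 0.1776 0.02  ]
fine [ 0.6025 -0.0069  0.044 ]
coarse [0.4607 0.0762 0.058 ]
lidrim [ 0.4738 -0.3043  0.014 ]
lidknob [ 0.4725 -0.3075  0.046 ]
jar [ 0.6159 -0.1805  0.066 ]
dish [ 0.456  -0.1173  0.016 ]
[[-0.974  0.226 -0.001]
 [ 0.226  0.974 -0.002]
 [ 0.    -0.002 -1.   ]]
```

View pics/topc.png

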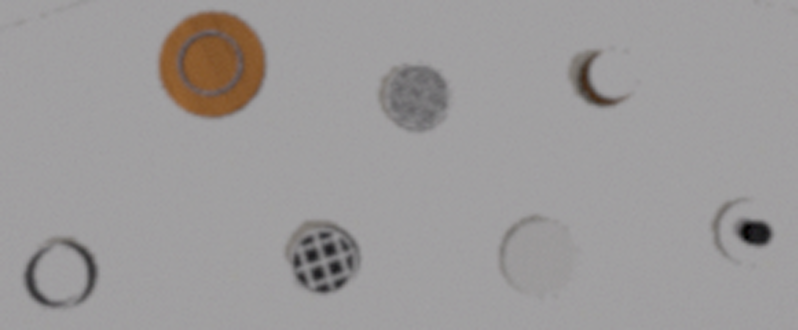

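```bash
python3 -m jog '[[[-0.04,-0.024,0],[0,0,0]],[[-0.08,-0.048,0],[0,0,0]],[[-0.12,-0.072,0],[0,0,0]],[[-0.16,-0.096,0],[0,0,0]],[[-0.2,-0.118,0],[0,0,0]]]'
python3 -m jog '[[[-0.04,-0.024,0],[0,0,0]],[[-0.08,-0.048,0],[0,0,0]],[[-0.12,-0.072,0.01],[0,0,0]],[[-0.15,-0.09,0.02],[0,0,-0.1]],[[-0.168,-0.1,0.03],[0,0,-0.228]]]'
python3 -m jog '[[[0,0,0],[0,0,0]],[[0,0,0],[0,0,0]]]'
python3 - <<'E'
from h import *
o=ctrl.get_obs(); d,i=cam("wrist"); cv2.imwrite("pics/w1.png",i); print({k:v for k,v in d.items() if k!="image"})
print(o["tool_pos"],R.from_rotvec(o["tool_rot"]).as_matrix().round(4))
E
```

```text
t: 0.65
tool_pos: [0.3101, 0.4471, 0.231]
tool_rot: [-0.356, -3.121, 0.0]
contact_force: [0.3, 0.9, -0.2]
opening: 0.0856
grip_force: 0.0
t: 1.15
tool_pos: [0.452, 0.3112, 0.2008]
tool_rot: [-0.004, 3.141, -0.001]
contact_force: [-0.1, -0.3, 0.3]
opening: 0.0852
grip_force: 0.0
t: 1.35
tool_pos: [0.4501, 0.3132, 0.2009]
tool_rot: [-0.004, -3.14, 0.0]
contact_force: [0.2, 0.9, 0.5]
opening: 0.0852
grip_force: 0.0
{'fx': 309.70691628693146, 'fy': 309.70691628693146, 'cx': 322.3453093001336, 'cy': 201.2398071869248, 'mount': array([[ 3.89334065e-04, -9.49262356e-01, -3.14485021e-01,
         8.06555589e-02],
       [ 9.99999762e-01,  5.48522283e-04, -4.17691060e-04,
        -5.57893727e-04],
       [ 5.69000441e-04, -3.14484783e-01,  9.49262344e-01,
        -1.42591382e-01],
       [ 0.00000000e+00,  0.00000000e+00,  0.00000000e+00,
         1.00000000e+00]])}
[0.45007845 0.31324184 0.2008842 ] [[-1.0e+00  2.6e-03 -1.3e-03]
 [ 2.6e-03  1.0e+00 -1.0e-04]
 [ 1.3e-03 -1.0e-04 -1.0e+00]]
```

View pics/w1.png

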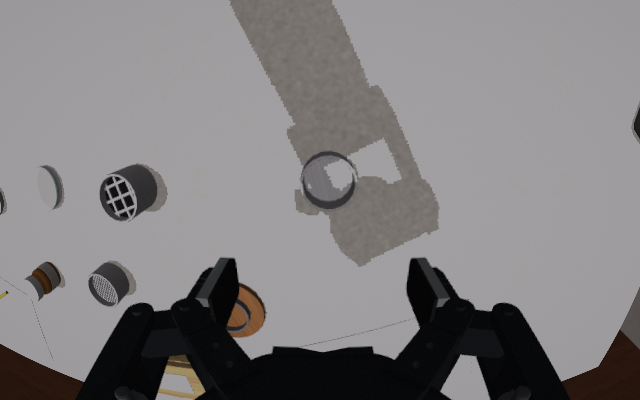

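```bash
cat >> h.py <<'E'
def proj_wrist(d,pos,rot,P):
    T=np.eye(4); T[:3,:3]=R.from_rotvec(rot).as_matrix(); T[:3,3]=pos
    Mi=np.linalg.inv(T@d["mount"]); p=np.asarray(P)@Mi[:3,:3].T+Mi[:3,3]
    n=np.hypot(p[:,0],p[:,1]); th=np.arctan2(n,p[:,2])
    return np.c_[d["cx"]+d["fx"]*th*p[:,0]/n, d["cy"]+d["fy"]*th*p[:,1]/n]
def proj_fixed(d,P):
    return cv2.projectPoints(np.asarray(P,float),d["rvec"],d["tvec"],np.array([[d["fx"],0,d["cx"]],[0,d["fy"],d["cy"]],[0,0,1]]),None)[0][:,0]
def circ(x,y,z,r):
    a=np.linspace(0,2*np.pi,60); return np.c_[x+r*np.cos(a),y+r*np.sin(a),0*a+z]
def overlay(img,uv,box,s,col=(0,0,255),big=None):
    x0,y0,x1,y1=box
    if big is None: big=cv2.resize(img[y0:y1,x0:x1],None,fx=s,fy=s,interpolation=cv2.INTER_CUBIC)
    p=((uv-[x0,y0]+.5)*s-.5)
    cv2.polylines(big,[np.round(p*8).astype(np.int32)],True,col,1,cv2.LINE_AA,3); return big
E
python3 - <<'E'
from h import *
o=ctrl.get_obs(); d,i=cam("wrist"); pr=(d,o["tool_pos"],o["tool_rot"])
p=at_z(ray_wrist(*pr,328.5,180.5),.038); print("pan",p)
print("coarse",at_z(ray_wrist(*pr,119,198),.050),"stand",at_z(ray_wrist(*pr,238,318),.02))
box=(270,120,390,240)
b=overlay(i,proj_wrist(*pr,circ(p[0],p[1],.038,.0315)),box,5)
b=overlay(i,proj_wrist(*pr,circ(p[0],p[1],.038,.027)),box,5,(0,255,0),b)
cv2.imwrite("pics/w2.png",b)
E
```

```text
pan [0.44839042 0.31947487 0.038     ]
coarse [0.46253371 0.07540228 0.05      ] stand [0.64555984 0.19712395 0.02      ]
```

View pics/w2.png

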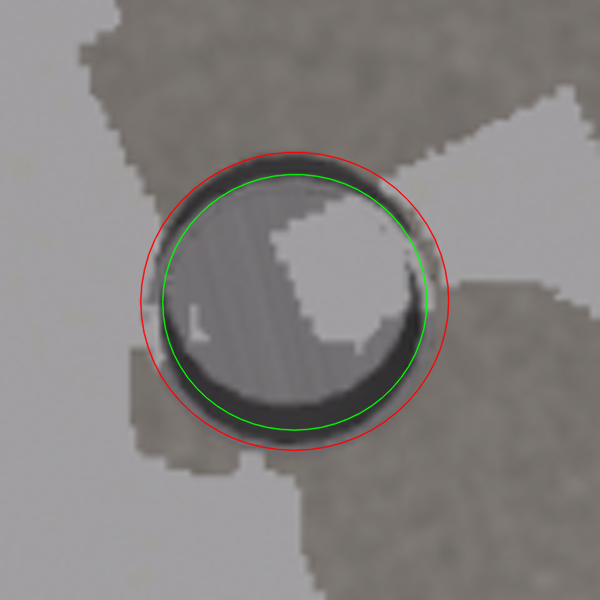

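The overlay shows the pan's rim centred at about crop (292,297), which is within 1 mm of the measured point. The pan is therefore at about (0.4475, 0.319). Next I'll write a rim-fit helper, test it here, and then descend.

```bash
cat >> h.py <<'E'
def rimfit(d,pos,rot,g,z,radii,span=.008):
    "circle centre at height z that lies best on image edges"
    im=cv2.GaussianBlur(cv2.cvtColor(d["image"],cv2.COLOR_BGR2GRAY),(0,0),1).astype(np.float32)
    G=np.minimum(np.hypot(cv2.Sobel(im,cv2.CV_32F,1,0),cv2.Sobel(im,cv2.CV_32F,0,1)),120)
    best=(-1,)
    for x in np.arange(-span,span+1e-9,.001):
        for y in np.arange(-span,span+1e-9,.001):
            s=0
            for r in radii:
                uv=proj_wrist(d,pos,rot,circ(g[0]+x,g[1]+y,z,r)).astype(np.float32)
                s+=cv2.remap(G,uv[None],None,cv2.INTER_LINEAR).mean()
            best=max(best,(s,g[0]+x,g[1]+y))
    return np.round(best,4)
E
python3 - <<'E'
from h import *
o=ctrl.get_obs(); d,i=cam("wrist"); pr=(d,o["tool_pos"],o["tool_rot"])
for rr in ([.030],[.0315],[.027],[.03,.027],[.0315,.027]): print(rr,rimfit(*pr,(.4475,.319),.038,rr))
E
python3 -m jog '[[[0.001,0.002,0.05],[0,0,0]],[[0.002,0.005,0.1],[0,0,0]],[[0.002,0.006,0.11],[0,0,0]],[[0.002,0.006,0.11],[0,0,0]]]'
python3 - <<'E'
from h import *
o=ctrl.get_obs(); d,i=cam("wrist"); pr=(d,o["tool_pos"],o["tool_rot"]);print(o["tool_pos"])
for rr in ([.030],[.0315],[.027],[.03,.027],[.0315,.027]): print(rr,rimfit(*pr,(.4475,.319),.038,rr))
cv2.imwrite("pics/w3.png",i)
E
```

```text
[0.03] [101.3609   0.4475   0.319 ]
[0.0315] [75.3408  0.4485  0.32  ]
[0.027] [101.7735   0.4435   0.318 ]
[0.03, 0.027] [175.3263   0.4485   0.319 ]
[0.0315, 0.027] [160.5039   0.4495   0.319 ]
t: 1.9
tool_pos: [0.4466, 0.3194, 0.0897]
tool_rot: [0.002, -3.138, 0.003]
contact_force: [-0.5, -0.1, -0.2]
opening: 0.0859
grip_force: 0.0
[0.44658887 0.31936164 0.08968936]
[0.03] [73.7741  0.4495  0.316 ]
[0.0315] [74.4786  0.4465  0.316 ]
[0.027] [89.7185  0.4515  0.319 ]
[0.03, 0.027] [155.0806   0.4515   0.319 ]
[0.0315, 0.027] [123.3286   0.4495   0.319 ]
```

View pics/w3.png

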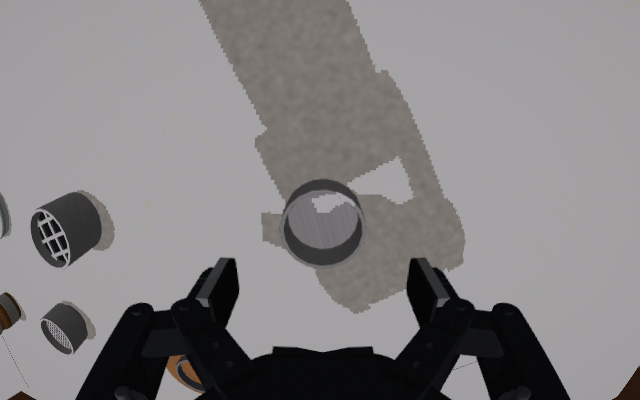

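The pan's rim spans columns 283–365 and rows 190–268, so its centre is about (324,229). It lies between the pads, whose midpoint is column 322.

Run:
```python
from h import *
o=ctrl.get_obs(); d,i=cam("wrist"); pr=(d,o["tool_pos"],o["tool_rot"])
print(at_z(ray_wrist(*pr,324,229),.038),delta((.4495,.319,.008),o), proj_wrist(*pr,circ(.4495,.319,.038,.030))[[0,15,30,45]].round(1))
```

```text
[0.4532885  0.32060932 0.038     ] [-0.00100464 -0.00110283  0.08429102] [[321.7 261.9]
 [365.1 222.8]
 [319.3 181.7]
 [278.7 226.9]]
```

```bash
python3 -m jog '[[[-0.005,0.001,0.04],[0,0,0]],[[-0.006,0.001,0.075],[0,0,0]],[[-0.006,0.001,0.081],[0,0,0]],[[-0.006,0.001,0.081],[0,0,0]]]'
python3 -m jog '[[[0,0,0],[0,0,0]],[[0,0,0],[0,0,0]],[[0,0,0],[0,0,0]],[[0,0,0],[0,0,0]],[[0,0,0],[0,0,0]]]' 0.5 40
python3 -m jog '[[[0,0,0],[0,0,0]],[[0,0,0],[0,0,0]],[[0,0,0],[0,0,0]],[[0,0,0],[0,0,0]],[[0,0,0],[0,0,0]]]'
python3 - <<'E'
from h import *
o=ctrl.get_obs(); d,i=cam("wrist"); pr=(d,o["tool_pos"],o["tool_rot"]);print(o["tool_pos"])
cv2.imwrite("pics/w4.png",i[150:400,100:540])
E
```

```text
t: 2.4
tool_pos: [0.4551, 0.3208, 0.0116]
tool_rot: [-0.0, 3.141, 0.001]
contact_force: [0.7, -0.3, -0.2]
opening: 0.0854
grip_force: 0.0
t: 2.9
tool_pos: [0.4567, 0.3216, 0.0137]
tool_rot: [-0.0, 3.137, 0.004]
contact_force: [-1.0, -0.5, 6.8]
opening: 0.058
grip_force: 43.2
t: 3.4
tool_pos: [0.4567, 0.3216, 0.0138]
tool_rot: [-0.0, 3.137, 0.004]
contact_force: [-0.4, -1.5, 7.2]
opening: 0.0574
grip_force: 43.2
[0.45672453 0.3215629  0.0137505 ]
```

View pics/w4.png

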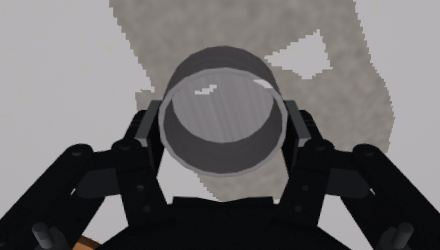

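The pan is held between the pads. Its rim spans columns 259–387 and rows 218–325 in the full frame. I'll lift it and measure its position in the hand.

```bash
python3 - <<'E'
from h import *
o=ctrl.get_obs(); d,i=cam("wrist"); pr=(d,o["tool_pos"],o["tool_rot"])
p=at_z(ray_wrist(*pr,323,270),.038); print(p,delta(p,o))
for x in (.452,.455,.458): print(x,proj_wrist(*pr,circ(x,.3215,.038,.030))[[0,15,30,45]].round(1))
E
python3 -m jog '[[[0,0,-0.03],[0,0,0]],[[0,0,-0.07],[0,0,0]],[[0,0,-0.1],[0,0,0]]]'
python3 -m jog '[[[-0.04,-0.03,0],[0,0,0]],[[-0.07,-0.06,0],[0,0,0]],[[-0.10,-0.09,0],[0,0,0]],[[-0.1,-0.1,0],[0,0,0]],[[-0.1,-0.1,0],[0,0,0]]]'
python3 - <<'E'
from h import *
o=ctrl.get_obs(); d,i=cam("wrist"); pr=(d,o["tool_pos"],o["tool_rot"]);print(o["tool_pos"],o["tool_rot"],delta((.64,.18,.1),o))
cv2.imwrite("pics/w5.png",i)
E
```

```text
[0.44712116 0.32118343 0.038     ] [ 0.00945963 -0.00030775 -0.02433446]
0.452 [[323.5 328.4]
 [389.5 276.5]
 [320.  217.4]
 [258.5 282.4]]
0.455 [[323.5 332.7]
 [388.9 281.9]
 [320.  224.2]
 [259.2 287.8]]
0.458 [[323.5 336.8]
 [388.2 287.2]
 [320.  230.8]
 [259.8 293. ]]
t: 3.8
tool_pos: [0.4553, 0.3209, 0.1138]
tool_rot: [-0.0, 3.138, 0.003]
contact_force: [0.8, 0.1, 0.1]
opening: 0.0575
grip_force: 43.1
t: 4.3
tool_pos: [0.555, 0.2192, 0.1112]
tool_rot: [0.004, 3.141, 0.001]
contact_force: [-0.1, -0.7, -1.1]
opening: 0.0575
grip_force: 43.1
[0.55504519 0.21919792 0.1111838 ] [3.84515450e-03 3.14079859e+00 5.68773353e-04] [-0.08504166 -0.03899386  0.01123693]
```

View pics/w5.png

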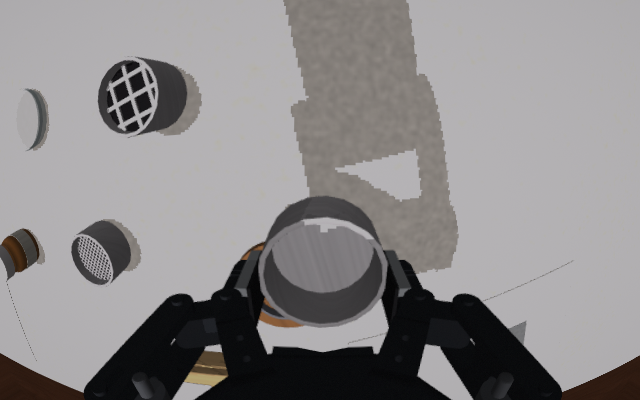

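```bash
python3 -m jog '[[[-0.025,-0.01,-0.03],[0,0,0]],[[-0.06,-0.02,-0.06],[0,0,0]],[[-0.1,-0.03,-0.09],[0,0,0]],[[-0.14,-0.04,-0.09],[0,0,0]],[[-0.145,-0.04,-0.09],[0,0,0]]]'
python3 -m jog '[[[0,0,0],[0,0,0]],[[0,0,0],[0,0,0]],[[0,0,0],[0,0,0]]]'
python3 - <<'E'
from h import *
o=ctrl.get_obs(); d,i=cam("wrist"); pr=(d,o["tool_pos"],o["tool_rot"]);print(o["tool_pos"],o["tool_rot"])
c=proj_wrist(*pr,[[.64,.18,.02]])[0]; print(c)
x0,y0=[max(0,int(v)) for v in c-60]; box=(x0,y0,x0+120,y0+120); print(box)
b=overlay(i,proj_wrist(*pr,circ(.64,.18,.02,.030)),box,5)
b=overlay(i,proj_wrist(*pr,circ(.64,.18,.02,.027)),box,5,(0,255,0),b)
cv2.imwrite("pics/w6.png",b)
for rr in ([.030],[.027],[.03,.027]): print(rr,rimfit(*pr,(.64,.18),.02,rr))
print(rimfit(*pr,(.64,.18),.01,[.05]))
E
```

```text
t: 4.85
tool_pos: [0.7024, 0.1806, 0.2018]
tool_rot: [0.0, 3.138, 0.0]
contact_force: [-0.2, 0.4, -1.3]
opening: 0.0575
grip_force: 43.1
t: 5.15
tool_pos: [0.6978, 0.1816, 0.1998]
tool_rot: [0.003, -3.14, -0.0]
contact_force: [1.0, 0.7, 0.3]
opening: 0.0575
grip_force: 43.1
[0.69780474 0.18156871 0.19980658] [ 2.84877207e-03 -3.14014710e+00 -2.63724898e-05]
[321.63495125 124.31775652]
(261, 64, 381, 184)
[0.03] [42.795  0.642  0.185]
[0.027] [61.2263  0.643   0.181 ]
[0.03, 0.027] [84.9879  0.641   0.184 ]
[117.9589   0.643    0.181 ]
```

View pics/w6.png

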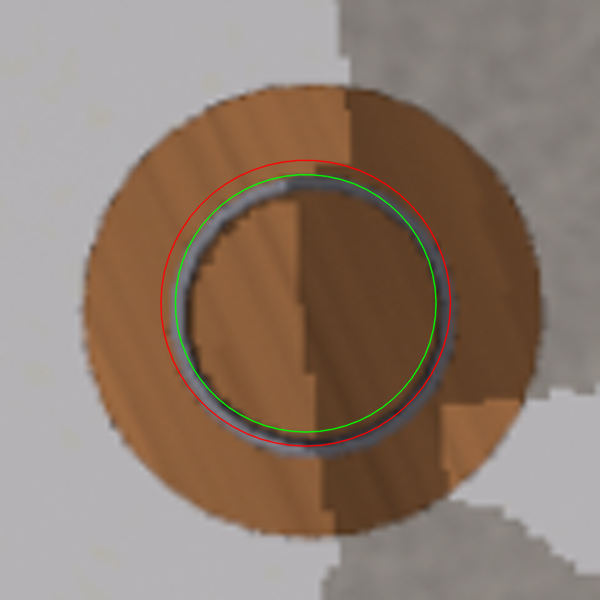

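The ring's outer edge spans crop 172–457 by 174–460, with its centre at (314.5,317). That puts the stand at about (0.643, 0.1815), which agrees with the disc fit. The pan sits 5 mm along tool +x in the hand, so the TCP goes to (0.648, 0.1815).

```bash
python3 -m jog '[[[0.025,0,0.03],[0,0,0]],[[0.05,0,0.07],[0,0,0]],[[0.05,0,0.11],[0,0,0]],[[0.05,0,0.14],[0,0,0]],[[0.05,0,0.14],[0,0,0]]]'
python3 -m jog '[[[0,0,0],[0,0,0]],[[0,0,0],[0,0,0]]]'
python3 - <<'E'
from h import *
o=ctrl.get_obs(); d,i=cam("wrist"); pr=(d,o["tool_pos"],o["tool_rot"]);print(o["tool_pos"],delta((.648,.1815,.036),o))
x,y,z=o["tool_pos"]
b=overlay(i,proj_wrist(*pr,circ(x-.005,y,z+.024,.030)),(160,150,480,390),2.5)
b=overlay(i,proj_wrist(*pr,circ(.643,.1815,.01,.05)),(160,150,480,390),2.5,(0,255,0),b)
cv2.imwrite("pics/w7.png",b)
E
```

```text
t: 5.7
tool_pos: [0.6441, 0.1801, 0.0543]
tool_rot: [0.001, -3.131, 0.003]
contact_force: [-0.4, -0.5, -1.2]
opening: 0.0578
grip_force: 43.1
t: 5.9
tool_pos: [0.6512, 0.1809, 0.0635]
tool_rot: [-0.001, 3.137, 0.001]
contact_force: [0.4, -0.3, -0.7]
opening: 0.0578
grip_force: 43.1
[0.65123811 0.18088306 0.06346136] [0.00336463 0.00059619 0.02744661]
```

View pics/w7.png

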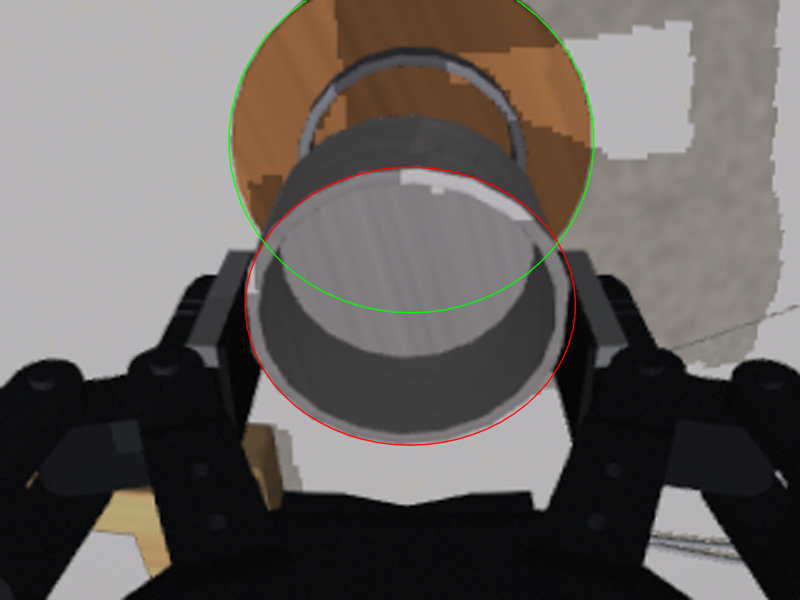

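Both overlays fit: the held rim matches the red ellipse and the stand matches the green one. I'll let the arm settle and then lower.

```bash
python3 -m jog '[[[0,0,0],[0,0,0]],[[0,0,0],[0,0,0]],[[0,0,0],[0,0,0]],[[0,0,0],[0,0,0]],[[0,0,0],[0,0,0]]]' | grep pos
python3 -m jog '[[[0,0,0],[0,0,0]],[[0,0,0],[0,0,0]],[[0,0,0],[0,0,0]],[[0,0,0],[0,0,0]],[[0,0,0],[0,0,0]]]' | grep -E "pos|rot|force"
```

```text
tool_pos: [0.6494, 0.1804, 0.0603]
tool_pos: [0.6495, 0.1804, 0.0603]
tool_rot: [-0.0, 3.142, -0.0]
contact_force: [-0.9, -0.8, -0.6]
grip_force: 43.1
```

```bash
python3 -m jog '[[[0.0015,0.001,0.008],[0,0,0]],[[0.0015,0.001,0.016],[0,0,0]],[[0.0015,0.001,0.022],[0,0,0]],[[0.0015,0.001,0.022],[0,0,0]],[[0.0015,0.001,0.022],[0,0,0]]]' | grep -E "pos|rot|force"
python3 -m jog '[[[0,0,0.004],[0,0,0]],[[0,0,0.008],[0,0,0]],[[0,0,0.013],[0,0,0]],[[0,0,0.013],[0,0,0]],[[0,0,0.013],[0,0,0]]]' | grep -E "pos|rot|force"
python3 -m jog '[[[0,0,0],[0,0,0]],[[0,0,0],[0,0,0]],[[0,0,0],[0,0,0]],[[0,0,0],[0,0,0]],[[0,0,0],[0,0,0]]]' | grep -E "pos|rot|force"
```

```text
tool_pos: [0.6476, 0.1813, 0.0377]
tool_rot: [0.0, -3.141, 0.0]
contact_force: [0.3, 0.3, -0.8]
grip_force: 43.1
tool_pos: [0.6483, 0.1814, 0.0258]
tool_rot: [-0.0, 3.141, 0.0]
contact_force: [-0.5, -1.5, 3.2]
grip_force: 43.5
tool_pos: [0.6483, 0.1814, 0.0258]
tool_rot: [-0.0, 3.141, 0.0]
contact_force: [-0.4, -1.2, 5.6]
grip_force: 43.6
```

The TCP stopped at z = 0.0258, exactly the seated height, with contact. I'll release, lift, photograph the pan, and go on to the fine sieve.

```bash
python3 -m jog '[[[0,0,0],[0,0,0]],[[0,0,0],[0,0,0]],[[0,0,0],[0,0,0]],[[0,0,0],[0,0,0]],[[0,0,0],[0,0,0]]]' 1 | grep -E "pos|force|opening"
python3 -m jog '[[[0,0,-0.03],[0,0,0]],[[0,0,-0.07],[0,0,0]],[[0,0,-0.12],[0,0,0]],[[0,0,-0.16],[0,0,0]],[[0,0,-0.17],[0,0,0]]]' | grep pos
python3 -m jog '[[[0,0,0],[0,0,0]],[[0,0,0],[0,0,0]],[[0,0,0],[0,0,0]],[[0,0,0],[0,0,0]],[[0,0,0],[0,0,0]]]' | grep pos
cat >> h.py <<'E'
def tile(pr,img,g,zs_r,s,half):
    "crop about g with circles (x,y,z,r) drawn"
    c=proj_wrist(*pr,[g])[0]; x0,y0=[max(0,int(v)) for v in c-half]; box=(x0,y0,x0+2*half,y0+2*half); b=None
    for (x,y,z,r),col in zip(zs_r,[(0,0,255),(0,255,0),(255,0,0),(0,255,255)]): b=overlay(img,proj_wrist(*pr,circ(x,y,z,r)),box,s,col,b)
    print("box",box); return b
E
python3 - <<'E'
from h import *
o=ctrl.get_obs(); d,i=cam("wrist"); pr=(d,o["tool_pos"],o["tool_rot"]);print(o["tool_pos"])
b=tile(pr,i,(.643,.1815,.05),[(.643,.1815,.05,.03),(.643,.1815,.01,.05)],4,50); cv2.imwrite("pics/t_pan.png",b)
E
python3 -m jog '[[[0,-0.04,0],[0,0,0]],[[0,-0.08,0],[0,0,0]],[[0,-0.12,0],[0,0,0]],[[0,-0.16,0],[0,0,0]],[[-0.015,-0.188,0],[0,0,0]]]' | grep pos
python3 -m jog '[[[0,0,0],[0,0,0]],[[0,0,0],[0,0,0]],[[0,0,0],[0,0,0]],[[0,0,0],[0,0,0]],[[0,0,0],[0,0,0]]]' | grep pos
python3 -m jog '[[[0,0,0],[0,0,0]],[[0,0,0],[0,0,0]],[[0,0,0],[0,0,0]],[[0,0,0],[0,0,0]],[[0,0,0],[0,0,0]]]' | grep pos
python3 - <<'E'
from h import *
o=ctrl.get_obs(); d,i=cam("wrist"); pr=(d,o["tool_pos"],o["tool_rot"]);print(o["tool_pos"],o["tool_rot"])
f=(.603,-.008,.044)
b=tile(pr,i,f,[(*f,.03),(*f,.027)],4,50)
b2=cv2.imread("pics/t_pan.png")
for rr in ([.030],[.027],[.03,.027]): print(rr,rimfit(*pr,f,.044,rr))
cv2.imwrite("pics/m1.png",np.hstack([b2,b]))
E
```

```text
tool_pos: [0.6477, 0.1814, 0.025]
contact_force: [-0.1, 0.1, 0.1]
opening: 0.0854
grip_force: 0.0
tool_pos: [0.651, 0.182, 0.203]
tool_pos: [0.6472, 0.1813, 0.1934]
[0.64721317 0.18127223 0.19340984]
box (273, 133, 373, 233)
tool_pos: [0.662, -0.0088, 0.1951]
tool_pos: [0.6628, -0.0055, 0.1953]
tool_pos: [0.663, -0.0066, 0.1953]
[ 0.66295488 -0.0066141   0.19530925] [ 2.53912108e-04 -3.14157164e+00 -1.27565370e-05]
box (271, 73, 371, 173)
[0.03] [ 5.56724e+01  6.04000e-01 -7.00000e-03]
[0.027] [ 1.076321e+02  6.050000e-01 -1.000000e-02]
[0.03, 0.027] [ 1.349361e+02  6.050000e-01 -9.000000e-03]
```

View pics/m1.png

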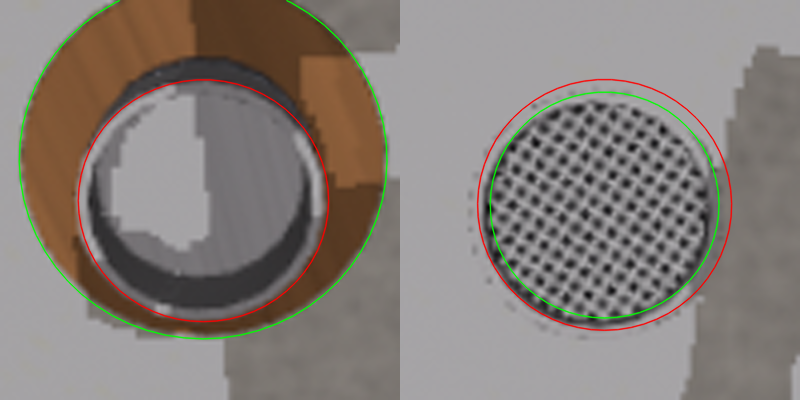

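The pan's rim matches its expected seated position (red). The fine sieve's mesh and rim are centred at about (598,211) in the montage, giving (0.605, −0.009), which agrees with the fit. Now I'll grasp it.

```bash
python3 -m jog '[[[0.03,-0.001,0.03],[0,0,0]],[[0.058,-0.0025,0.06],[0,0,0]],[[0.058,-0.0025,0.1],[0,0,0]],[[0.058,-0.0025,0.1],[0,0,0]],[[0.058,-0.0025,0.1],[0,0,0]]]' | grep pos
python3 -m jog '[[[0,0,0],[0,0,0]],[[0,0,0],[0,0,0]],[[0,0,0],[0,0,0]],[[0,0,0],[0,0,0]],[[0,0,0],[0,0,0]]]' | grep pos
python3 - <<'E'
from h import *
o=ctrl.get_obs(); d,i=cam("wrist"); pr=(d,o["tool_pos"],o["tool_rot"]);print(o["tool_pos"])
for rr in ([.030],[.027],[.03,.027]): print(rr,rimfit(*pr,(.605,-.009),.044,rr))
print(delta((.605,-.009,.016),o))
E
```

```text
tool_pos: [0.6049, -0.0091, 0.0954]
tool_pos: [0.6053, -0.0091, 0.0958]
[ 0.60527365 -0.00914243  0.09580287]
[0.03] [ 6.92938e+01  6.05000e-01 -1.00000e-02]
[0.027] [ 1.03288e+02  6.05000e-01 -1.00000e-02]
[0.03, 0.027] [ 1.725818e+02  6.050000e-01 -1.000000e-02]
[0.00032828 0.0001512  0.07980265]
```

```bash
python3 -m jog '[[[0,0,0.03],[0,0,0]],[[0,0,0.06],[0,0,0]],[[0,0,0.08],[0,0,0]],[[0,0,0.08],[0,0,0]],[[0,0,0.08],[0,0,0]]]' | grep pos
python3 -m jog '[[[0,0,0],[0,0,0]],[[0,0,0],[0,0,0]],[[0,0,0],[0,0,0]],[[0,0,0],[0,0,0]],[[0,0,0],[0,0,0]]]' 0.5 40
python3 -m jog '[[[0,0,0],[0,0,0]],[[0,0,0],[0,0,0]],[[0,0,0],[0,0,0]],[[0,0,0],[0,0,0]],[[0,0,0],[0,0,0]]]'
python3 - <<'E'
from h import *
o=ctrl.get_obs(); d,i=cam("wrist"); pr=(d,o["tool_pos"],o["tool_rot"]);print(o["tool_pos"])
for rr in ([.030],[.0315],[.027],[.03,.027]): print(rr,rimfit(*pr,(.605,-.009),.044,rr))
E
```

```text
tool_pos: [0.6049, -0.0091, 0.0154]
t: 13.6
tool_pos: [0.6067, -0.0093, 0.0176]
tool_rot: [-0.0, 3.138, -0.001]
contact_force: [0.2, 0.1, 6.5]
opening: 0.0577
grip_force: 43.9
t: 14.1
tool_pos: [0.6067, -0.0093, 0.0176]
tool_rot: [-0.0, 3.138, -0.001]
contact_force: [-0.1, -0.1, 6.0]
opening: 0.0576
grip_force: 43.9
[ 0.6067162  -0.00934857  0.01755215]
[0.03] [ 9.50078e+01  6.06000e-01 -1.00000e-02]
[0.0315] [ 6.71166e+01  6.01000e-01 -1.30000e-02]
[0.027] [ 1.030157e+02  6.050000e-01 -1.000000e-02]
[0.03, 0.027] [ 1.975344e+02  6.060000e-01 -1.000000e-02]
```

```bash
python3 -m jog '[[[0,0,-0.03],[0,0,0]],[[0,0,-0.07],[0,0,0]],[[0,0,-0.11],[0,0,0]],[[-0.005,0.025,-0.12],[0,0,0]],[[-0.01,0.05,-0.12],[0,0,0]]]' | grep -E "pos|opening"
python3 -m jog '[[[-0.01,0.04,0],[0,0,0]],[[-0.02,0.08,0],[0,0,0]],[[-0.025,0.12,0],[0,0,0]],[[-0.028,0.141,0],[0,0,0]],[[-0.028,0.141,0],[0,0,0]]]' | grep pos
python3 -m jog '[[[0,0,0],[0,0,0]],[[0,0,0],[0,0,0]],[[0,0,0],[0,0,0]],[[0,0,0],[0,0,0]],[[0,0,0],[0,0,0]]]' | grep pos
python3 -m jog '[[[0,0,0.02],[0,0,0]],[[0,0,0.04],[0,0,0]],[[0,0,0.05],[0,0,0]],[[0,0,0.05],[0,0,0]],[[0,0,0.05],[0,0,0]]]' | grep pos
python3 -m jog '[[[0,0,0],[0,0,0]],[[0,0,0],[0,0,0]],[[0,0,0],[0,0,0]],[[0,0,0],[0,0,0]],[[0,0,0],[0,0,0]]]' | grep -E "pos|rot|opening"
python3 - <<'E'
from h import *
o=ctrl.get_obs(); d,i=cam("wrist"); pr=(d,o["tool_pos"],o["tool_rot"]);p=o["tool_pos"]
for rr in ([.030],[.03,.027]): f=rimfit(*pr,(p[0]-.001,p[1]),p[2]+.0264,rr); print(rr,f,"in tool",delta((f[1],f[2],p[2]),o))
print(rimfit(*pr,(.643,.1815),.01,[.05]), delta((.644,.1818,.0596),o))
E
```

```text
tool_pos: [0.617, 0.0409, 0.1394]
opening: 0.0576
tool_pos: [0.6425, 0.1847, 0.135]
tool_pos: [0.643, 0.1812, 0.1354]
tool_pos: [0.6432, 0.1818, 0.0857]
tool_pos: [0.643, 0.1819, 0.0855]
tool_rot: [-0.0, 3.141, 0.0]
opening: 0.0578
[0.03] [101.1057   0.642    0.1809] in tool [ 1.00611629e-03 -1.04116902e-03 -3.32265568e-07]
[0.03, 0.027] [1.991507e+02 6.420000e-01 1.809000e-01] in tool [ 1.00611629e-03 -1.04116902e-03 -3.32265568e-07]
[104.9879   0.642    0.1815] [-0.00098702 -0.00014309  0.02591357]
```

```bash
python3 -m jog '[[[-0.001,0,0.008],[0,0,0]],[[-0.001,0,0.016],[0,0,0]],[[-0.001,0,0.022],[0,0,0]],[[-0.001,0,0.027],[0,0,0]],[[-0.001,0,0.027],[0,0,0]]]' | grep -E "pos|rot|force"
python3 -m jog '[[[0,0,0],[0,0,0]],[[0,0,0],[0,0,0]],[[0,0,0],[0,0,0]],[[0,0,0],[0,0,0]],[[0,0,0],[0,0,0]]]' | grep -E "pos|rot|force"
```

```text
tool_pos: [0.644, 0.1819, 0.0596]
tool_rot: [0.001, -3.141, 0.001]
contact_force: [-4.7, -1.3, 7.8]
grip_force: 44.3
tool_pos: [0.6439, 0.1819, 0.0596]
tool_rot: [0.0, -3.141, 0.001]
contact_force: [-4.4, -0.7, 7.8]
grip_force: 44.2
```

```bash
python3 -m jog '[[[0.001,0,-0.001],[0,0,0]],[[0.002,0,-0.001],[0,0,0]],[[0.002,0,-0.001],[0,0,0]]]' | grep -E "pos|rot|force"
python3 -m jog '[[[0,0,0],[0,0,0]],[[0,0,0],[0,0,0]],[[0,0,0],[0,0,0]],[[0,0,0],[0,0,0]],[[0,0,0],[0,0,0]]]' 1 | grep -E "pos|force|opening"
python3 -m jog '[[[0,0,-0.03],[0,0,0]],[[0,0,-0.07],[0,0,0]],[[0,0,-0.12],[0,0,0]],[[0,0,-0.14],[0,0,0]],[[0,0,-0.14],[0,0,0]]]' | grep pos
python3 -m jog '[[[0,0,0],[0,0,0]],[[0,0,0],[0,0,0]],[[0,0,0],[0,0,0]],[[0,0,0],[0,0,0]],[[0,0,0],[0,0,0]]]' | grep pos
python3 - <<'E'
from h import *
o=ctrl.get_obs(); d,i=cam("wrist"); pr=(d,o["tool_pos"],o["tool_rot"]);print(o["tool_pos"])
for rr in ([.030],[.027],[.03,.027]): print(rr,rimfit(*pr,(.643,.1815),.086,rr))
g=(.643,.1815,.086); cv2.imwrite("pics/t_fine.png",tile(pr,i,g,[(*g,.03),(*g[:2],.05,.03),(*g[:2],.01,.05)],4,50))
print(delta((.52,.076,.2),o))
E
```

```text
tool_pos: [0.6424, 0.1819, 0.0596]
tool_rot: [-0.0, 3.14, 0.0]
contact_force: [1.6, 0.2, 2.5]
grip_force: 43.6
tool_pos: [0.6418, 0.1819, 0.0591]
contact_force: [0.8, 0.1, 0.1]
opening: 0.0855
grip_force: 0.0
tool_pos: [0.6446, 0.1824, 0.2053]
tool_pos: [0.6415, 0.1818, 0.1982]
[0.6415263  0.18182207 0.19815102]
[0.03] [96.3457  0.641   0.1815]
[0.027] [99.6585  0.642   0.1805]
[0.03, 0.027] [1.942665e+02 6.410000e-01 1.815000e-01]
box (272, 148, 372, 248)
[ 0.12154506 -0.10580431 -0.0016186 ]
```

```bash
python3 -m jog '[[[0.03,-0.026,0],[0,0,0]],[[0.06,-0.052,0],[0,0,0]],[[0.09,-0.08,0],[0,0,0]],[[0.12,-0.106,0],[0,0,0]],[[0.12,-0.106,0],[0,0,0]]]' | grep pos
python3 -m jog '[[[0,0,0],[0,0,0]],[[0,0,0],[0,0,0]],[[0,0,0],[0,0,0]],[[0,0,0],[0,0,0]],[[0,0,0],[0,0,0]]]' | grep pos
python3 -m jog '[[[0,0,0],[0,0,0]],[[0,0,0],[0,0,0]],[[0,0,0],[0,0,0]],[[0,0,0],[0,0,0]],[[0,0,0],[0,0,0]]]' | grep pos
python3 - <<'E'
from h import *
o=ctrl.get_obs(); d,i=cam("wrist"); pr=(d,o["tool_pos"],o["tool_rot"]);print(o["tool_pos"],o["tool_rot"])
f=(.4625,.0755,.058)
for rr in ([.030],[.027],[.03,.027]): print(rr,rimfit(*pr,f,.058,rr))
b=tile(pr,i,f,[(*f,.03),(*f,.027)],4,50)
cv2.imwrite("pics/m2.png",np.hstack([cv2.imread("pics/t_fine.png"),b]))
E
```

```text
tool_pos: [0.5189, 0.0739, 0.1983]
tool_pos: [0.5223, 0.0763, 0.1992]
tool_pos: [0.5219, 0.0758, 0.1993]
[0.52194468 0.07584669 0.19933089] [-2.36416184e-04  3.14154144e+00 -3.45229675e-05]
[0.03] [58.297   0.4595  0.0805]
[0.027] [1.12103e+02 4.60500e-01 7.65000e-02]
[0.03, 0.027] [1.43712e+02 4.58500e-01 7.75000e-02]
box (272, 75, 372, 175)
```

View pics/m2.png

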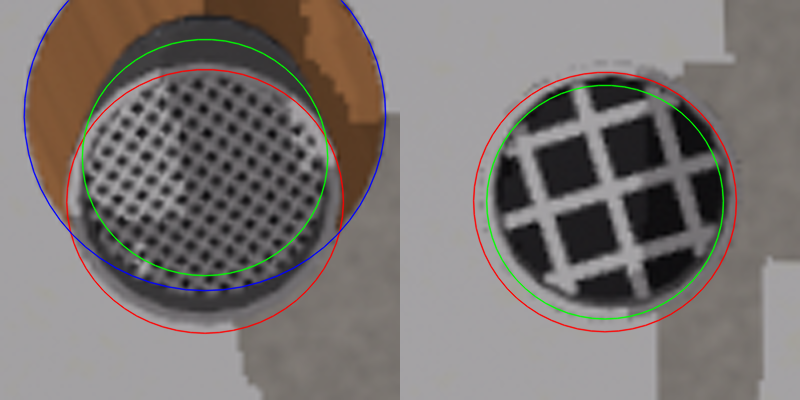

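The fine sieve is upright on the pan, with its rim near the red circle and about 1 mm toward −x, as placed. The coarse sieve's dark opening is centred at about (606,191), giving (0.4603, 0.076).

```bash
python3 -m jog '[[[0.03,0,0.03],[0,0,0]],[[0.062,0,0.06],[0,0,0]],[[0.062,0,0.09],[0,0,0]],[[0.062,0,0.09],[0,0,0]],[[0.062,0,0.09],[0,0,0]]]' | grep pos
python3 -m jog '[[[0,0,0],[0,0,0]],[[0,0,0],[0,0,0]],[[0,0,0],[0,0,0]],[[0,0,0],[0,0,0]],[[0,0,0],[0,0,0]]]' | grep pos
python3 - <<'E'
from h import *
o=ctrl.get_obs(); d,i=cam("wrist"); pr=(d,o["tool_pos"],o["tool_rot"]);print(o["tool_pos"])
for rr in ([.030],[.027],[.03,.027]): print(rr,rimfit(*pr,(.4603,.076),.058,rr))
print(delta((.4603,.076,.030),o))
E
```

```text
tool_pos: [0.4603, 0.0758, 0.1098]
tool_pos: [0.4603, 0.0759, 0.1097]
[0.46025256 0.07587376 0.10969624]
[0.03] [70.3746  0.4603  0.077 ]
[0.027] [1.104581e+02 4.603000e-01 7.700000e-02]
[0.03, 0.027] [1.808327e+02 4.603000e-01 7.700000e-02]
[-2.50279754e-07  1.27463598e-04  7.96962518e-02]
```

```bash
python3 -m jog '[[[0,0.001,0.03],[0,0,0]],[[0,0.001,0.06],[0,0,0]],[[0,0.001,0.08],[0,0,0]],[[0,0.001,0.08],[0,0,0]],[[0,0.001,0.08],[0,0,0]]]' | grep pos
python3 -m jog '[[[0,0,0],[0,0,0]],[[0,0,0],[0,0,0]],[[0,0,0],[0,0,0]],[[0,0,0],[0,0,0]],[[0,0,0],[0,0,0]]]' 0.5 40 | grep pos
python3 -m jog '[[[0,0,0],[0,0,0]],[[0,0,0],[0,0,0]],[[0,0,0],[0,0,0]],[[0,0,0],[0,0,0]],[[0,0,0],[0,0,0]]]'
python3 - <<'E'
from h import *
o=ctrl.get_obs(); d,i=cam("wrist"); pr=(d,o["tool_pos"],o["tool_rot"]);print(o["tool_pos"])
for rr in ([.030],[.027],[.03,.027]): print(rr,rimfit(*pr,(.4603,.077),.058,rr))
E
```

```text
tool_pos: [0.46, 0.0769, 0.0295]
tool_pos: [0.4618, 0.0769, 0.0315]
t: 23.65
tool_pos: [0.4618, 0.0769, 0.0315]
tool_rot: [-0.0, 3.138, -0.0]
contact_force: [-1.1, 0.7, 6.6]
opening: 0.0589
grip_force: 43.6
[0.46176301 0.0769039  0.03154387]
[0.03] [1.008436e+02 4.603000e-01 7.600000e-02]
[0.027] [1.113552e+02 4.603000e-01 7.600000e-02]
[0.03, 0.027] [2.121988e+02 4.603000e-01 7.600000e-02]
```

```bash
python3 -m jog '[[[0,0,-0.03],[0,0,0]],[[0,0,-0.07],[0,0,0]],[[0,0,-0.11],[0,0,0]],[[0,0,-0.14],[0,0,0]],[[0,0,-0.15],[0,0,0]]]' | grep -E "pos|opening"
python3 -m jog '[[[-0.03,0.02,0],[0,0,0]],[[-0.07,0.04,0],[0,0,0]],[[-0.11,0.06,0],[0,0,0]],[[-0.15,0.085,0],[0,0,0]],[[-0.182,0.105,0],[0,0,0]]]' | grep pos
python3 -m jog '[[[0,0,0],[0,0,0]],[[0,0,0],[0,0,0]],[[0,0,0],[0,0,0]],[[0,0,0],[0,0,0]],[[0,0,0],[0,0,0]]]' | grep pos
python3 -m jog '[[[0,0,0.02],[0,0,0]],[[0,0,0.04],[0,0,0]],[[0,0,0.045],[0,0,0]],[[0,0,0.045],[0,0,0]],[[0,0,0.045],[0,0,0]]]' | grep pos
python3 -m jog '[[[0,0,0],[0,0,0]],[[0,0,0],[0,0,0]],[[0,0,0],[0,0,0]],[[0,0,0],[0,0,0]],[[0,0,0],[0,0,0]]]' | grep -E "pos|rot|opening"
python3 - <<'E'
from h import *
o=ctrl.get_obs(); d,i=cam("wrist"); pr=(d,o["tool_pos"],o["tool_rot"]);p=o["tool_pos"]
for rr in ([.030],[.03,.027]): f=rimfit(*pr,(p[0]-.0015,p[1]),p[2]+.0265,rr); print(rr,f,"in tool",delta((f[1],f[2],p[2]),o))
print(delta((.643,.182,.1095),o))
E
```

```text
tool_pos: [0.4621, 0.0769, 0.1839]
opening: 0.0596
tool_pos: [0.6429, 0.183, 0.177]
tool_pos: [0.6413, 0.1814, 0.1797]
tool_pos: [0.6424, 0.1819, 0.1356]
tool_pos: [0.642, 0.1819, 0.1344]
tool_rot: [-0.0, 3.141, 0.0]
opening: 0.0596
[0.03] [104.2182   0.6405   0.1809] in tool [ 1.47389395e-03 -1.01665244e-03 -2.48152564e-07]
[0.03, 0.027] [2.132964e+02 6.405000e-01 1.809000e-01] in tool [ 1.47389395e-03 -1.01665244e-03 -2.48152564e-07]
[-1.02236440e-03  8.24733599e-05  2.49180859e-02]
```

```bash
python3 -m jog '[[[-0.001,0,0.008],[0,0,0]],[[-0.001,0,0.014],[0,0,0]],[[-0.001,0,0.02],[0,0,0]],[[-0.001,0,0.025],[0,0,0]],[[-0.001,0,0.025],[0,0,0]]]' | grep -E "pos|rot|force"
python3 -m jog '[[[0,0,0],[0,0,0]],[[0,0,0.001],[0,0,0]],[[0,0,0.001],[0,0,0]],[[0,0,0.001],[0,0,0]],[[0,0,0.001],[0,0,0]]]' | grep -E "pos|rot|force|opening"
```

```text
tool_pos: [0.6433, 0.1819, 0.1096]
tool_rot: [-0.0, 3.141, 0.0]
contact_force: [-0.0, 0.1, 0.9]
grip_force: 43.9
tool_pos: [0.6434, 0.1819, 0.1095]
tool_rot: [-0.0, 3.14, 0.0]
contact_force: [-1.5, -0.1, 5.3]
opening: 0.0595
grip_force: 44.3
```

```bash
python3 -m jog '[[[0,0,0],[0,0,0]],[[0,0,0],[0,0,0]],[[0,0,0],[0,0,0]],[[0,0,0],[0,0,0]],[[0,0,0],[0,0,0]]]' 1 | grep -E "pos|force|opening"
python3 -m jog '[[[0,0,-0.03],[0,0,0]],[[0,0,-0.07],[0,0,0]],[[0,0,-0.11],[0,0,0]],[[0,0,-0.14],[0,0,0]],[[0,0,-0.14],[0,0,0]]]' | grep pos
python3 -m jog '[[[0,0,0],[0,0,0]],[[0,0,0],[0,0,0]],[[0,0,0],[0,0,0]],[[0,0,0],[0,0,0]],[[0,0,0],[0,0,0]]]' | grep pos
python3 - <<'E'
from h import *
o=ctrl.get_obs(); d,i=cam("wrist"); pr=(d,o["tool_pos"],o["tool_rot"]);print(o["tool_pos"])
for rr in ([.030],[.027],[.03,.027]): print(rr,rimfit(*pr,(.6415,.1815),.136,rr))
g=(.6415,.1815,.136); cv2.imwrite("pics/t_coarse.png",tile(pr,i,g,[(*g,.03),(*g[:2],.086,.03),(*g[:2],.01,.05)],3.33,60))
E
python3 -m jog '[[[0.01,-0.045,0],[0,0,0]],[[0.02,-0.09,0],[0,0,0]],[[0.03,-0.135,0],[0,0,0]],[[0.04,-0.18,0],[0,0,0]],[[0.05,-0.225,0],[0,0,0]]]' | grep pos
python3 -m jog '[[[0.01,-0.045,0.01],[0,0,0]],[[0.02,-0.09,0.02],[0,0,0]],[[0.03,-0.135,0.03],[0,0,0]],[[0.04,-0.18,0.04],[0,0,0]],[[0.06,-0.224,0.05],[0,0,0]]]' | grep pos
python3 -m jog '[[[0,-0.038,0],[0,0,0]],[[0,-0.038,0],[0,0,0]],[[0,-0.038,0],[0,0,0]],[[0,-0.038,0],[0,0,0]],[[0,-0.038,0],[0,0,0]]]' | grep pos
python3 -m jog '[[[0,0,0],[0,0,0]],[[0,0,0],[0,0,0]],[[0,0,0],[0,0,0]],[[0,0,0],[0,0,0]],[[0,0,0],[0,0,0]]]' | grep pos
python3 - <<'E'
from h import *
o=ctrl.get_obs(); d,i=cam("wrist"); pr=(d,o["tool_pos"],o["tool_rot"]);print(o["tool_pos"],o["tool_rot"])
f=(.473,-.306,.014)
print("knob",rimfit(*pr,f,.046,[.011]),"disc",rimfit(*pr,f,.014,[.03]))
b=tile(pr,i,f,[(*f,.03),(*f[:2],.046,.011)],4,50)
cv2.imwrite("pics/m3.png",np.hstack([cv2.resize(cv2.imread("pics/t_coarse.png"),(400,400)),b]))
E
```

```text
tool_pos: [0.6428, 0.1819, 0.108]
contact_force: [0.1, -0.5, 0.3]
opening: 0.0856
grip_force: 0.0
tool_pos: [0.6457, 0.1824, 0.2556]
tool_pos: [0.6425, 0.1818, 0.2471]
[0.64253878 0.18183299 0.24712295]
[0.03] [87.2365  0.6415  0.1815]
[0.027] [112.1942   0.6425   0.1815]
[0.03, 0.027] [1.972733e+02 6.425000e-01 1.815000e-01]
box (262, 136, 382, 256)
tool_pos: [0.5923, -0.0447, 0.2484]
tool_pos: [0.5328, -0.269, 0.1981]
tool_pos: [0.5335, -0.3039, 0.1985]
tool_pos: [0.5331, -0.305, 0.1983]
[ 0.53306673 -0.30504038  0.19831961] [-5.52467736e-04  3.14155841e+00 -8.48897900e-05]
knob [119.9945   0.475   -0.311 ] disc [24.4302  0.476  -0.309 ]
box (272, 71, 372, 171)
```

View pics/m3.png

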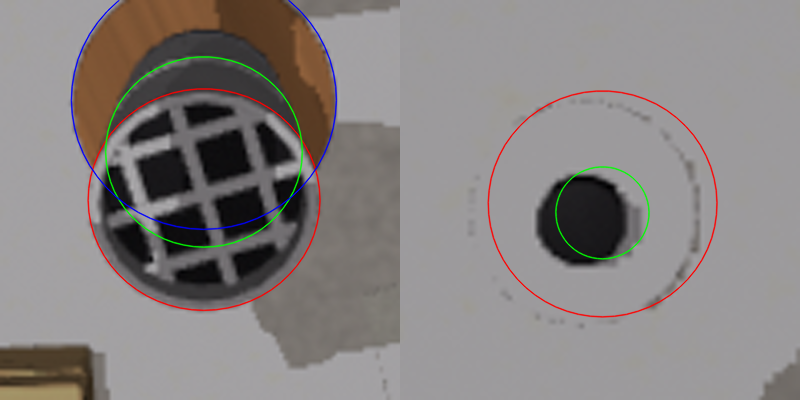

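The coarse sieve's rim matches the red circle, so it is seated upright. The lid's knob top is at about (582,220) and its disc centre at about (586,211), giving (0.475, −0.3105), consistent with the fit. Next I'll approach it.

```bash
python3 -m jog '[[[0.03,-0.003,0.03],[0,0,0]],[[0.058,-0.0055,0.06],[0,0,0]],[[0.058,-0.0055,0.09],[0,0,0]],[[0.058,-0.0055,0.09],[0,0,0]],[[0.058,-0.0055,0.09],[0,0,0]]]' | grep pos
python3 -m jog '[[[0,0,0],[0,0,0]],[[0,0,0],[0,0,0]],[[0,0,0],[0,0,0]],[[0,0,0],[0,0,0]],[[0,0,0],[0,0,0]]]' | grep pos
python3 - <<'E'
from h import *
o=ctrl.get_obs(); d,i=cam("wrist"); pr=(d,o["tool_pos"],o["tool_rot"]);print(o["tool_pos"])
f=(.475,-.3105)
print("knob",rimfit(*pr,f,.046,[.011]),"disc",rimfit(*pr,f,.014,[.03]))
print(delta((.475,-.3105,.020),o))
E
```

```text
tool_pos: [0.4751, -0.3107, 0.1085]
tool_pos: [0.4753, -0.3107, 0.1087]
[ 0.47528744 -0.31071335  0.10869981]
knob [94.749   0.475  -0.3105] disc [45.1243  0.474  -0.3105]
[0.00032742 0.00024694 0.08869958]
```

```bash
python3 -m jog '[[[0,0,0.03],[0,0,0]],[[0,0,0.06],[0,0,0]],[[0,0,0.088],[0,0,0]],[[0,0,0.088],[0,0,0]],[[0,0,0.088],[0,0,0]]]' | grep pos
python3 -m jog '[[[0,0,0],[0,0,0]],[[0,0,0],[0,0,0]],[[0,0,0],[0,0,0]],[[0,0,0],[0,0,0]],[[0,0,0],[0,0,0]]]' 0.1 30 | grep -E "pos|opening|force"
python3 -m jog '[[[0,0,0],[0,0,0]],[[0,0,0],[0,0,0]],[[0,0,0],[0,0,0]],[[0,0,0],[0,0,0]],[[0,0,0],[0,0,0]]]'
python3 - <<'E'
from h import *
o=ctrl.get_obs(); d,i=cam("wrist"); pr=(d,o["tool_pos"],o["tool_rot"]);print(o["tool_pos"])
print("knob",rimfit(*pr,(.475,-.3105),.046,[.011]))
E
python3 -m jog '[[[0,0,-0.03],[0,0,0]],[[0,0,-0.07],[0,0,0]],[[0,0,-0.11],[0,0,0]],[[0,0,-0.15],[0,0,0]],[[0,0,-0.19],[0,0,0]]]' | grep -E "pos|opening"
```

```text
tool_pos: [0.4749, -0.3105, 0.0203]
tool_pos: [0.4755, -0.311, 0.0211]
contact_force: [-0.2, -0.5, 2.9]
opening: 0.021
grip_force: 29.5
t: 33.4
tool_pos: [0.4755, -0.311, 0.0211]
tool_rot: [-0.0, 3.141, -0.001]
contact_force: [-1.1, 1.7, 5.8]
opening: 0.0204
grip_force: 29.7
[ 0.47549053 -0.31102097  0.02114836]
knob [51.948   0.475  -0.3125]
tool_pos: [0.4745, -0.3101, 0.2109]
opening: 0.0208
```

```bash
python3 -m jog '[[[-0.01,0.03,0],[0,0,0]],[[-0.025,0.075,0],[0,0,0]],[[-0.04,0.12,0],[0,0,0]],[[-0.055,0.165,0],[0,0,0]],[[-0.07,0.21,0],[0,0,0]]]' | grep -E "pos|opening"
python3 -m jog '[[[-0.015,0.045,0],[0,0,0]],[[-0.03,0.09,0],[0,0,0]],[[-0.045,0.135,0],[0,0,0]],[[-0.06,0.175,0],[0,0,0]],[[-0.075,0.21,0],[0,0,0]]]' | grep pos
python3 -m jog '[[[-0.012,0.035,0],[0,0,0]],[[-0.023,0.072,0],[0,0,0]],[[-0.023,0.072,0],[0,0,0]],[[-0.023,0.072,0],[0,0,0]],[[-0.023,0.072,0],[0,0,0]]]' | grep pos
python3 -m jog '[[[0,0,0.01],[0,0,0]],[[0,0,0.02],[0,0,0]],[[0,0,0.03],[0,0,0]],[[0,0,0.035],[0,0,0]],[[0,0,0.035],[0,0,0]]]' | grep pos
python3 -m jog '[[[0,0,0],[0,0,0]],[[0,0,0],[0,0,0]],[[0,0,0],[0,0,0]],[[0,0,0],[0,0,0]],[[0,0,0],[0,0,0]]]' | grep -E "pos|rot|opening"
python3 - <<'E'
from h import *
o=ctrl.get_obs(); d,i=cam("wrist"); pr=(d,o["tool_pos"],o["tool_rot"]);p=o["tool_pos"]
print("disc",rimfit(*pr,(p[0],p[1]),p[2]-.0071,[.03]),p, delta((.6425,.182,.1491),o))
x,y,z=p
b=tile(pr,i,(x,y,z-.02),[(x-.0005,y,z-.0071,.03),(.642,.1815,.136,.03),(.642,.1815,.01,.05)],3,100)
cv2.imwrite("pics/m4.png",b)
E
```

```text
tool_pos: [0.5448, -0.0987, 0.2094]
opening: 0.0209
tool_pos: [0.6197, 0.1117, 0.2091]
tool_pos: [0.6424, 0.1805, 0.2095]
tool_pos: [0.642, 0.181, 0.1733]
tool_pos: [0.6431, 0.1815, 0.1756]
tool_rot: [-0.0, 3.141, 0.0]
opening: 0.0212
disc [74.7824  0.6431  0.1815] [0.64307613 0.18147823 0.17563572] [0.00058933 0.00051974 0.02653547]
box (223, 144, 423, 344)
```

View pics/m4.png

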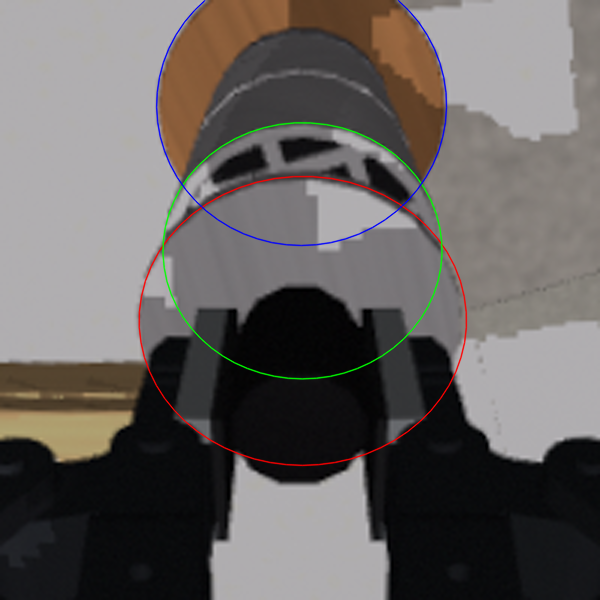

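The disc matches the red circle and the coarse rim matches the green one, with the knob held upright. Lowering now.

```bash
python3 -m jog '[[[0.0005,0.0005,0.008],[0,0,0]],[[0.0005,0.0005,0.014],[0,0,0]],[[0.0005,0.0005,0.02],[0,0,0]],[[0.0005,0.0005,0.0265],[0,0,0]],[[0.0005,0.0005,0.0265],[0,0,0]]]' | grep -E "pos|rot|force"
python3 -m jog '[[[0,0,0],[0,0,0]],[[0,0,0.001],[0,0,0]],[[0,0,0.001],[0,0,0]],[[0,0,0.001],[0,0,0]],[[0,0,0.001],[0,0,0]]]' | grep -E "pos|rot|force|opening"
```

```text
tool_pos: [0.6429, 0.182, 0.1492]
tool_rot: [-0.0, 3.14, 0.0]
contact_force: [0.3, -0.3, -1.2]
grip_force: 29.6
tool_pos: [0.6431, 0.182, 0.1491]
tool_rot: [-0.0, 3.14, 0.0]
contact_force: [-1.0, 0.1, 6.3]
opening: 0.0211
grip_force: 30.3
```

Contact came exactly at the seated height of 0.1491. I'll release, back off, and check numerically.

```bash
python3 -m jog '[[[0,0,0],[0,0,0]],[[0,0,0],[0,0,0]],[[0,0,0],[0,0,0]],[[0,0,0],[0,0,0]],[[0,0,0],[0,0,0]]]' 1 | grep -E "force|opening"
python3 -m jog '[[[0,0,-0.02],[0,0,0]],[[0,0,-0.05],[0,0,0]],[[0,0,-0.09],[0,0,0]],[[0,0,-0.12],[0,0,0]],[[0,0,-0.12],[0,0,0]]]' | grep pos
python3 -m jog '[[[0,0,0],[0,0,0]],[[0,0,0],[0,0,0]],[[0,0,0],[0,0,0]],[[0,0,0],[0,0,0]],[[0,0,0],[0,0,0]]]' | grep pos
python3 - <<'E'
from h import *
o=ctrl.get_obs(); d,i=cam("wrist"); pr=(d,o["tool_pos"],o["tool_rot"]);print(o["t"],o["tool_pos"])
f=(.642,.182)
print("disc",rimfit(*pr,f,.142,[.03]),"knob",rimfit(*pr,f,.174,[.011]))
E
```

```text
contact_force: [0.0, 0.4, 0.3]
opening: 0.0852
grip_force: 0.0
tool_pos: [0.645, 0.1824, 0.2751]
tool_pos: [0.6421, 0.1819, 0.2667]
39.0 [0.64209294 0.18185529 0.26671637]
disc [78.3349  0.642   0.181 ] knob [91.7571  0.642   0.181 ]
```

The fits put both the disc and the knob at (0.642, 0.181) at seated heights, so the lid is seated upright and centred.

```bash
python3 -c "from station import job; print(job.finish_job())"
```

```text
the job is handed in; nothing more can be done
None
```

The sieve set is stacked on its stand (pan, fine sieve, coarse sieve, lid): each piece touched down at its seated height, and the job was handed in at about 39 s, though the hand-in returned no verdict.

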